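Pin an autosampler carriage and grease its slanted nipple

TASK

Lock the carriage of the autosampler axis: push the headed pin fully home, down through the fork and the carriage's lug, and let go of it. Then take the push-type grease gun from its stand, press its coupler squarely onto the slanted grease nipple until it snaps on, keep pushing until the barrel has gone down at least half of its stroke against the spring, and finish holding it pressed there; do not let go. Leave the other things on the bench as they are.

Things in the scene. Friction and masses are not known exactly. Their poses are not given: they have to be found in the camera images.
- axis_module: Belt axis of an autosampler, bolted down: aluminium base plate 280 x 130 x 12 mm (long side along x, from -45 to +85 mm in y) with a steel guide rail along x, a black and silver stepper motor at its +x end a small idler pulley at its -x end and a stop block in front of the carriage. Origin on the bench under the middle of the rail, z up.
- carriage (a joint): Travel of the carriage along the module's +x, 0 to 0.060 m; 0 = against the stop block, where its lug lies in line with the fork. It slides freely (about 1.5 N of friction) until the pin locks it. On it sits the aluminium plate (70 x 64 mm, top 50 mm above the bench) with the lug on its +y side and the slanted block of the nipple.
- fork_hole (a point): Mouth of the fork's hole: centre of the hole in the top face of the upper tine, 58 mm above the bench; axes as the module's, z up along the hole. The steel fork stands on the module's +y side; its two tines (26 x 36 mm, 7 mm thick, tops at 58 and 40 mm) have the carriage's 8 mm lug between them; the three holes, 12 mm wide with 1.5 mm chamfers on top, run straight down to 12 mm above the bench.
- nipple_tip (a point): Steel grease nipple on the carriage's slanted block. This point is the middle of its outer end; its z axis points outward along the nipple and leans 25 degrees from vertical towards the module's -x. Hexagon foot 14 mm, 20 mm tall in all, neck 6 mm wide, head 10 mm wide at 4 mm below the end. The end is 88 mm above the bench.
- pin: Headed steel lock pin, standing upright in the pin block. Origin at the centre of the collar's underside, z up through the head. Shank 10 mm wide, 36 mm long below the origin, with a 4 mm tapered nose; collar 22 mm wide, 4 mm thick; above it a round knurled grip 17 mm wide, from 7 to 26 mm above the origin. 0.05 to 0.09 kg. Home when the collar sits on the fork's top face (origin at fork_hole).
- pin_block: Fixed aluminium block 60 x 96 x 42 mm with one hole (13 mm wide, 39 mm deep) in the middle of its top, in which the pin is parked, and low screw heads at its ends. Origin under its centre.
- gun: Push-type grease gun, 159 mm long, about 0.35 kg, standing nose down in its stand. Origin at the coupler's mouth, z along the gun from coupler to grip. Coupler 22 mm wide, z 0 to 30 mm; its mouth is a funnel 18 mm wide narrowing to an 11.6 mm bore. Thin plunger tube with a spring at z 38 to 60 mm, then the barrel with the grip.
- coupler_floor (a point): Floor of the coupler's bore, 13 mm in from the mouth, on the gun's axis, axes as the gun's. Snapped on, it rests on the nipple's end. Four spring jaws in the bore ride over the nipple's head and snap behind it after about 5 to 8 N of push, felt 6 to 4 mm before the floor meets the nipple's end.
- gun_barrel (a joint): How far the barrel has been pushed down over the plunger tube towards the coupler, 0 (spring pushes it out) to 0.016 m (fully in). The spring needs about 9 N to start, 13 N at half stroke, 17 N at the end.
- gun_grip (a point): Middle of the grey square grip on top of the barrel, axes as the gun's: the grip is 26 x 26 mm (flats facing x and y), from 21 mm below this point to 21 mm above it. At joint gun_barrel 0 it lies 134 mm from the coupler's mouth. Below the grip the barrel has a 40 mm wide shoulder, its top 21 mm below this point, on which fingertips can bear when pushing; barrel 34 mm wide below that.
- gun_stand: Fixed stand: steel disc 84 mm wide, 6 mm thick, with an aluminium tube (33 mm outside, 25 mm inside, top 40 mm above the bench) in which the gun's coupler stands. Origin under its centre.
There are look-alikes about, which are no part of the job. What is shaped like the pin but green or purple is not meant.

How it is judged:
By the outcome, as a careful person would: the job done as asked, in the order asked, and still so for the second after the job is handed in, while the arm keeps its last pose, push and grip.
It also fails if it takes over 54 s, if anything falls off the work surface, if the arm or the gripper's body presses on something with over 40 N, if the wrist force passes 120 N, or if a joint passes its speed limit or range.

ROBOT

A 6-joint arm with a two-finger parallel gripper is mounted at the origin on the work surface. World frame = base frame: x ahead of the robot, y to its left, z up, the work surface at z = 0. Lengths are in mm, angles in rad, forces in N, time in s.
With the tool pointing down it reaches from about 350 to 975 mm from the base axis. Payload 7.1 kg.
Tool frame: the origin (TCP) lies at the very end of the fingers, on their centre line; the grasp point (between the pads) lies 19 mm behind it; x points along the fingers, y is the direction in which the jaws open and shut, and the axes are right-handed (so a half turn about x gives the same grasp; the last joint's range is limited). The gripper opens to 88 mm and grips with 3 to 60 N. Pads are 20 mm wide; open, the fingers measure 115 mm over their backs; the gripper's body (75 mm by 178 mm) begins 61 mm behind the grasp point.
Start: joints at [1.223, 0.423, 1.63, -0, 1.089, -0.019], TCP at [201.785, 591.513, 222.675] pointing down, gripper open.
Joint ranges: [-3, 3], [-0.9, 2.11], [0.09, 2.58], [-1.31, 4.45], [0.11, 2.69], [-2.54, 2.54]. Speed limits (rad/s): [2.39, 2.39, 3.01, 3.14, 3.14, 3.14].

INTERFACE

Orientations are given as a rotation vector (axis times angle).
In Python, from workcell import ctrl gives the robot as it stands. The module is installed in compiled form; this text tells all that it offers.
- The arm moves only by the tool carry_out, never from a script. Its argument "commands" is a list of rows, each a list of 6 numbers: the shift along the tool's x, y, z in m, then the turn, a rotation vector about the tool's x, y, z in degrees. In form: [[tx, ty, tz, rx, ry, rz], ...]. A call has 1 to 8 rows; each row shifts and turns the pose as measured when the row begins, along the tool's axes as they then stand; what a row does not reach is not made up. A row lasts 1/8 s, in which the tool goes at most 62.5 mm and 10.7 degrees, less where a joint would pass 70% of its speed; a pose out of reach is approached as far as the arm can. A call with a gripper value outside its range is refused whole. "grip" is the closure, from 0 (fully open) to 1 (shut), set as the call begins (left out, the last holds). The fingers move at their own pace and stop on an object; the grip force is fixed at half the most. Time passes only in rows, so rows that do not move let the fingers close. It gives the time, the measured TCP pose, the force and the opening at its end, in the units of the state.
- ctrl.get_obs(): the state, without advancing time (a new reading comes with each control period).
- ctrl.get_image(name): name is "side" or "top"; returns a dict with "pixels" (420x560x3 uint8, blue, green, red), "intrinsics" (3x3 intrinsics, pixels), "dist_coeffs" ([k1, k2, p1, p2, k3] as OpenCV has them; the pictures are not rectified), "rvec" (rotation vector, rad) and "tvec" (3), from world to camera coordinates, as OpenCV has them. Camera axes: x right, y down, z forward; pixel columns grow to the right and rows downward; lengths in mm; the calibration is good to about 2 mm. A picture is of the moment at which its call begins. There is no depth.
- ctrl.close_job(): hands the job in, once; it reports no verdict.
The state is a dict: "t": time; "qpos": joint angles; "qvel": joint speeds; "joint_torque": joint torques, N m; "ee_pos": TCP position; "orientation": TCP orientation; "ft_force": force on the tool from outside, world axes, zero at the start; "moment": the same for the moment, N m; "width": finger opening in mm.
Only numpy, scipy, OpenCV 4.12 (cv2) and the standard library are available. Lean on these libraries where they do the work, as an engineer would, in place of code of your own. Each camera call takes 0.05 s, during which the arm holds its last target. There are 200 camera calls.

## Working session

There is one attempt and no reset: what is moved stays moved. The work goes in short steps, Python scripts to look and compute and a tool call to move; the robot and the scene stay as the last step left them, time stands still between calls to the robot, and variables do not carry over. Pictures are saved under pics/ and viewed, about 8 in all and at most 12, crops included, and the job is handed in when it is done.

Besides the shell and the picture viewer there is one more tool, called after "Call:" as name(argument=value, ...) on one line, values as JSON. carry_out: Moves the arm, as the interface text tells. Its arguments: {"type":"object","properties":{"commands":{"type":"array"},"grip":{"type":"number"}},"required":["commands"]}

```bash
mkdir -p pics; cat > h.py <<'E'
import numpy as np, cv2
from workcell import ctrl
from scipy.spatial.transform import Rotation as R
def snap(n,save=None):
    d=ctrl.get_image(n)
    d={k:np.array(v) for k,v in d.items()}
    if save: cv2.imwrite('pics/'+save,d['pixels'])
    return d
def ray(d,u,v):
    p=cv2.undistortPoints(np.array([[[u,v]]],float),d['intrinsics'],d['dist_coeffs'])[0,0]
    Rm=cv2.Rodrigues(d['rvec'].astype(float))[0]
    return -Rm.T@d['tvec'].ravel(), Rm.T@np.array([p[0],p[1],1])
def onz(d,u,v,z):
    c,r=ray(d,u,v); return c+r*(z-c[2])/r[2]
def tri(d1,p1,d2,p2):
    c1,r1=ray(d1,*p1);c2,r2=ray(d2,*p2)
    s=np.linalg.lstsq(np.c_[r1,-r2],c2-c1,rcond=None)[0]
    a,b=c1+s[0]*r1,c2+s[1]*r2
    return (a+b)/2,np.linalg.norm(a-b)
def proj(d,P):
    return cv2.projectPoints(np.array(P,float).reshape(-1,1,3),d['rvec'].astype(float),d['tvec'].astype(float),d['intrinsics'],d['dist_coeffs'])[0][:,0]
def local(P):  # world displacement TCP->P in tool axes (m)
    o=ctrl.get_obs(); return R.from_rotvec(o['orientation']).inv().apply(np.array(P)-o['ee_pos'])/1000
E
python3 - <<'E'
from h import *
import pickle
a=snap('side','s0.png');b=snap('top','t0.png')
pickle.dump((a,b),open('d0.pkl','wb'))
for d in(a,b): print(ray(d,280,210), d['intrinsics'][0,0])
o=ctrl.get_obs();print(o);print(R.from_rotvec(o['orientation']).as_matrix().round(3))
E
```

```text
(array([ 179.38656729, -897.73640035,  669.96754151]), array([ 0.30380508,  0.80830848, -0.5043481 ])) 452.64184037422683
(array([ 435.89420294,   -7.12384587, 1084.49694426]), array([ 0.05622795, -0.00225233, -0.99845955])) 500.82726001181413
{'t': 0.1, 'qpos': array([ 1.22299715e+00,  4.23773359e-01,  1.63059827e+00, -1.72218398e-05,
        1.08862067e+00, -1.90128795e-02]), 'qvel': array([-3.25045163e-04, -2.03437386e-03, -3.42634203e-03,  1.44565400e-03,
       -1.06991798e-03,  4.95575495e-06]), 'joint_torque': array([-8.59352986e-04, -5.45606732e+01, -2.74325877e+01,  6.45281025e-02,
        1.88083656e-02,  1.90985054e-05]), 'ee_pos': array([201.62484099, 591.05152728, 221.97987336]), 'orientation': array([ 0.25693298,  1.55559391, -0.25910712]), 'ft_force': array([-0.22156812,  0.23030987, -0.34317998]), 'moment': array([-0.01135743, -0.05820541,  0.03348581]), 'width': 87.92435052267157}
[[-0.     0.323  0.946]
 [-0.001  0.946 -0.323]
 [-1.    -0.001 -0.   ]]
```

View pics/s0.png

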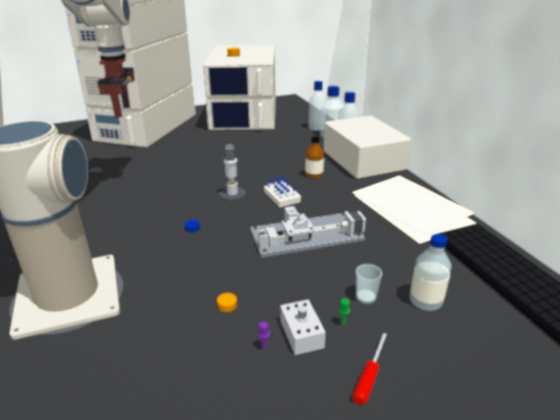

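View pics/t0.png

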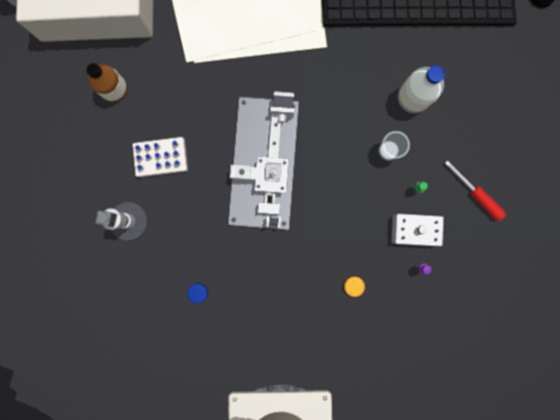

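Side view: the pin block with the steel pin is at (302,315), the gun in its stand at (231,170), and the axis module at (305,232). Top view: the pin is at (422,230), the gun foot at (126,220), the fork at (240,172) and the nipple block at (272,175).

Could be taken for the pin: green at top (421,187) and purple at (425,269); I choose the grey one in the block. Gun: only one. A close crop to check.

```bash
python3 - <<'E'
import cv2,numpy as np
t=cv2.imread('pics/t0.png');s=cv2.imread('pics/s0.png')
f=lambda i,x,y,w,h,W,H:cv2.resize(i[y:y+h,x:x+w],(W,H),interpolation=cv2.INTER_CUBIC)
c=np.vstack([np.hstack([f(t,220,150,90,90,360,360),f(s,245,200,110,90,440,360)]),
 np.hstack([f(t,385,205,65,60,260,240),f(s,265,285,65,60,260,240),f(t,90,190,65,60,260,240)]+[np.zeros((240,20,3),np.uint8)])])
cv2.imwrite('pics/c0.png',c)
E
```

```text
(no output)
```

View pics/c0.png

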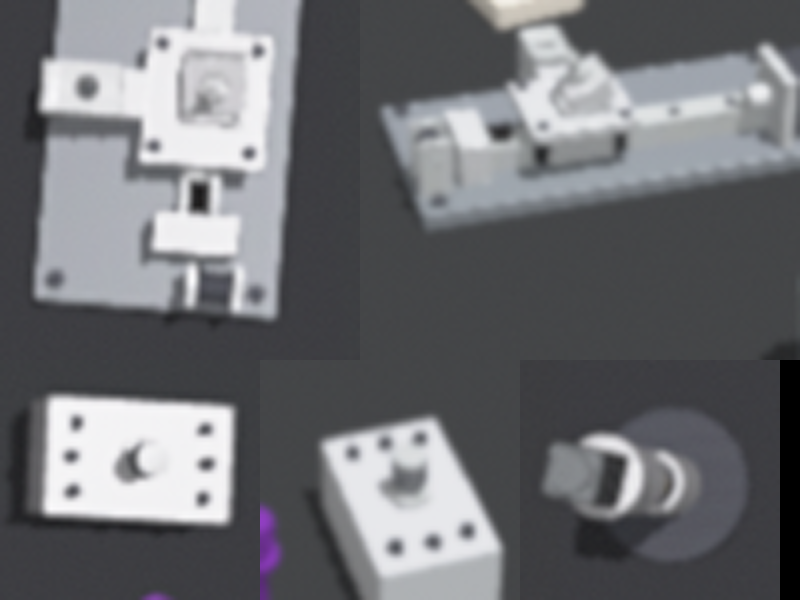

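The crop shows the grey steel pin in its block (top about (422,230)), with green and purple being look-alikes. The gun stands upright and the fork's hole is at top (241,172). Next I measure.

```bash
cat > m.py <<'E'
from h import *
import pickle
a,b=pickle.load(open('d0.pkl','rb'))
g=cv2.cvtColor(b['pixels'],cv2.COLOR_BGR2GRAY)
def blob(lo,hi,box,img=g):
    x,y,w,h=box;m=np.zeros_like(img);m[y:y+h,x:x+w]=cv2.inRange(img,lo,hi)[y:y+h,x:x+w]
    c=max(cv2.findContours(m,cv2.RETR_EXTERNAL,cv2.CHAIN_APPROX_NONE)[0],key=cv2.contourArea)
    return c
def rect(c,z):
    P=np.array([onz(b,u,v,z)[:2] for u,v in c[:,0]],np.float32)
    return cv2.minAreaRect(P)
print('vals',g[110,250],g[172,230:262],g[160:232,270], g[220,138])
c=blob(95,255,(225,90,80,145));r=rect(c,12);print('base',r,np.float32(cv2.boxPoints(r)))
c=blob(200,255,(388,208,60,45));r=rect(c,42);print('block',r)
c=blob(195,255,(254,155,36,40));r=rect(c,50);print('plate',r)
gg=g[160:185,228:256];print(gg)
print('pinarea');print(g[220:240,410:434])
print('gun');print(g[205:236:1,94:150:2])
E
python3 m.py
```

```text
vals 171 [142 209 237 244 238 232 231 228 200 150 108  95 101 120 172 223 233 233
 233 226 219 231 238 238 238 238 240 240 238 237 238 238] [238 229 200 174 185 203 209 206 201 194 193 194 186 162 136 126 126 133
 166 205 211 221 235 239 240 239 239 239 240 241 238 206 168 182 176 127
  66  36  33  37  34  40  79 153 219 238 240 240 239 239 240 242 238 197
 130 104 112 107  92  88  90  89  82  74  71  84  94  84  63  51  56  61] 89
base ((601.0744018554688, 27.224136352539062), (137.96742248535156, 281.7601623535156), 84.51023864746094) [[454.241    -27.96547 ]
 [734.70874  -54.920868]
 [747.90784   82.41374 ]
 [467.44006  109.36914 ]]
block ((448.84478759765625, -299.73675537109375), (96.27181243896484, 59.515438079833984), 85.52381134033203)
plate ((572.040771484375, 8.931110382080078), (70.07657623291016, 76.7442398071289), 84.57756042480469)
[[ 61  63  62  59  59 100 155 173 173 173 172 173 173 172 173 173 173 174
  174 174 173 174 174 174 175 174 176 175]
 [ 63  63  61  58  58 101 156 173 173 172 172 172 172 172 173 173 173 173
  174 173 174 173 174 174 176 176 174 168]
 [ 62  6
[... 7644 characters left out ...]
 61  63  61  61  61  51  40  48  58  71  60  52  53  52  53  53  63  78
   87  88  87  88  87  88  88  70  61  62]
 [ 60  62  61  61  62  50  35  38  38  50  52  53  53  52  53  54  74  86
   88  87  87  87  87  88  84  65  61  62]
 [ 61  61  62  62  61  46  36  36  36  45  52  52  54  53  55  66  84  88
   88  88  88  90  89  89  77  62  61  60]
 [ 62  61  60  61  60  43  37  35  36  41  51  54  52  52  63  79  87  88
   87  88  88  88  90  87  68  59  62  63]
 [ 61  60  61  62  61  42  36  37  38  38  47  53  53  55  77  86  90  90
   88  88  89  90  90  81  60  60  63  62]
 [ 62  61  61  63  59  41  36  36  36  37  42  51  54  64  86  90  88  89
   89  90  90  91  87  69  57  62  61  61]]
```

```bash
cat > m2.py <<'E'
from h import *
import pickle
a,b=pickle.load(open('d0.pkl','rb'))
g=cv2.cvtColor(b['pixels'],cv2.COLOR_BGR2GRAY).astype(float)
th=np.radians(-5.49);m=np.array([np.cos(th),np.sin(th)]);n=np.array([-m[1],m[0]]);O=np.array([598.8,3.4])
loc=lambda P:((P[:2]-O)@m,(P[:2]-O)@n)
y,x=np.mgrid[165:178,235:247];w=np.clip(215-g[165:178,235:247],0,None)
h=(w*x).sum()/w.sum(),(w*y).sum()/w.sum();H=onz(b,*h,58);print('hole',h,H,loc(H))
# plate edges in module x: scan along module x at module y offsets
def val(P): u,v=proj(b,P)[0]; return cv2.getRectSubPix(g.astype(np.float32),(1,1),(float(u),float(v)))[0,0]
for my in(-22,22):
    xs=np.arange(-120,60,2.);vv=[val([*(O+X*m+my*n),50]) for X in xs]; print('prof y',my,[(int(X),int(v)) for X,v in zip(xs,vv)])
for X,v in [(X,val([*(O+X*m+0*n),50])) for X in np.arange(-120,-20,3.)]: print(int(X),int(v),end='; ')
print()
g8=g.astype(np.uint8);k=np.zeros_like(g8);k[195:245,105:152]=cv2.inRange(g8,80,96)[195:245,105:152]
c=max(cv2.findContours(k,0,1)[0],key=cv2.contourArea);P=np.array([onz(b,*p,6)[:2] for p in c[:,0]]);P=P[P[:,1]<np.median(P[:,1])+10]
A=np.c_[2*P,np.ones(len(P))];s=np.linalg.lstsq(A,(P**2).sum(1),rcond=None)[0];print('stand',s[:2],np.sqrt(s[2]+s[0]**2+s[1]**2))
print('pintop',onz(b,423,229.5,68),'block ctr proj side z68',proj(a,[448.8,-299.7,68]),proj(b,[448.8,-299.7,68]))
for zz in(161,165): print('gun top',zz,proj(b,[*s[:2],zz]),proj(a,[*s[:2],zz]))
f=lambda i,x,y,w,h,W,H:cv2.resize(i['pixels'][y:y+h,x:x+w],(W,H),interpolation=cv2.INTER_CUBIC)
cv2.imwrite('pics/c1.png',np.vstack([np.hstack([f(b,92,202,40,30,400,300),f(b,255,155,40,30,400,300)]),np.hstack([f(a,215,140,40,30,400,300),f(a,275,200,40,30,400,300)])]))
E
python3 m2.py
```

```text
hole (np.float64(241.17143879742304), np.float64(171.34788833214031)) [575.02325649  69.33489235  58.        ] (np.float64(-29.975801932106343), np.float64(63.357674041925165))
prof y -22 [(-120, 223), (-118, 223), (-116, 210), (-114, 192), (-112, 179), (-110, 179), (-108, 185), (-106, 187), (-104, 185), (-102, 184), (-100, 188), (-98, 192), (-96, 194), (-94, 194), (-92, 193), (-90, 189), (-88, 182), (-86, 181), (-84, 181), (-82, 182), (-80, 181), (-78, 180), (-76, 171), (-74, 162), (-72, 157), (-70, 147), (-68, 149), (-66, 187), (-64, 223), (-62, 223), (-60, 179), (-58, 131), (-56, 128), (-54, 172), (-52, 218), (-50, 238), (-48, 241), (-46, 240), (-44, 240), (-42, 240), (-40, 241), (-38, 241), (-36, 240), (-34, 239), (-32, 238), (-30, 238), (-28, 239), (-26, 239), (-24, 238), (-22, 238), (-20, 239), (-18, 239), (-16, 240), (-14, 240), (-12, 239), (-10, 233), (-8, 209), (-6, 169), (-4, 138), (-2, 142), (0, 178), (2, 210), (4, 210), (6, 189), (8, 178), (10, 178), (12, 179), (14, 179), (16, 179), (18, 179), (20, 180), (22, 180), (24, 179), (26, 180), (28, 180), (30, 179), (32, 179), (3
[... 1142 characters left out ...]
175), (50, 175), (52, 176), (54, 175), (56, 175), (58, 175)]
-120 204; -117 165; -114 127; -111 180; -108 235; -105 239; -102 239; -99 239; -96 239; -93 228; -90 151; -87 58; -84 33; -81 34; -78 35; -75 84; -72 160; -69 172; -66 187; -63 238; -60 240; -57 239; -54 239; -51 239; -48 239; -45 226; -42 205; -39 184; -36 146; -33 142; -30 159; -27 177; -24 196; -21 209; 
stand [479.2317106  310.14946891] 28.50306595947373
pintop [ 448.24853087 -300.13993147   68.        ] block ctr proj side z68 [[302.61151031 308.32449586]] [[422.77774376 229.23342918]]
gun top 161 [[108.79790347 217.57898349]] [[230.2139066  147.70045567]]
gun top 165 [[108.07203261 217.4899148 ]] [[230.13042547 146.42935423]]
```

View pics/c1.png

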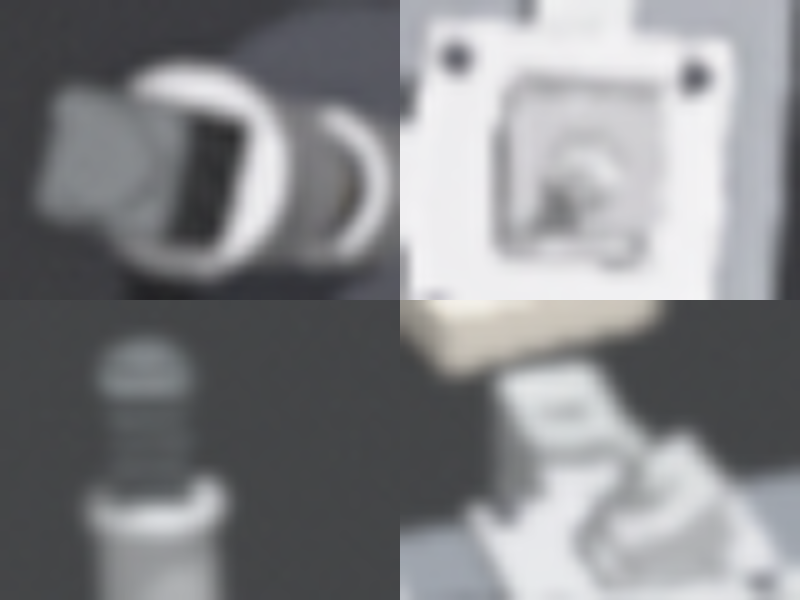

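The top crop shows the gun grip's top face at about (101.7,217.2), yaw about -9°. The nipple's end is at about top (274,172) and side (302,214). The plate centre and the fork hole agree (x about -30), so the carriage is at 0. Now the remaining triangulation, then I move to the pin.

```bash
cat > m3.py <<'E'
from h import *
import pickle
a,b=pickle.load(open('d0.pkl','rb'))
print('guntop',tri(b,(101.7,217.2),a,(229.5,145)),onz(b,101.7,217.2,161)); print('stand',onz(b,126.9,220.6,6))
print('nip',tri(b,(273.5,172),a,(302.5,214)),onz(b,273.5,172,88),onz(a,302.5,214,88))
for p in((472,308,165),(472,308,119),(478.,309.,161)): print(p,proj(b,p),proj(a,p))
o=ctrl.get_obs()
# target: tool x down, tool y ∥ module direction angle psi
def want(psi):  # tool y axis at world angle psi
    y=np.array([np.cos(psi),np.sin(psi),0]);x=np.array([0,0,-1.]);return R.from_matrix(np.c_[x,y,np.cross(x,y)])
Rn=R.from_rotvec(o['orientation']);yy=Rn.as_matrix()[:,1];print('tool y angle',np.degrees(np.arctan2(yy[1],yy[0])))
for P in([448.5,-300,120],[448.5,-300,45]): print('local',local(P))
E
python3 m3.py
```

```text
guntop (array([480.28081469, 322.21732465, 164.78140746]), np.float64(0.6324781970925533)) [480.15751044 323.65834703 161.        ]
stand [479.28719895 323.33793681   6.        ]
nip (array([573.01126343,   0.88671969,  84.94177576]), np.float64(8.715584746401609)) [568.46266801   2.31372308  88.        ] [575.3610862   -4.45823824  88.        ]
(472, 308, 165) [[109.19736534 221.36513739]] [[227.93002853 147.04743681]]
(472, 308, 119) [[117.14552563 222.16505948]] [[228.91837325 161.47912883]]
(478.0, 309.0, 161) [[109.40093969 218.22915802]] [[229.9115441  147.90120448]]
tool y angle 71.16239133169529
local [ 0.10304266 -0.76346833  0.52136204]
local [ 0.17804258 -0.76336336  0.52136289]
```

Call:
carry_out(commands=[[0,-0.008,0.062,5.8,0,0],[0,-0.008,0.062,5.8,0,0],[0,-0.008,0.062,5.8,0,0],[0,-0.008,0.062,5.8,0,0],[0,-0.008,0.062,5.8,0,0],[0,-0.008,0.062,5.8,0,0],[0,-0.008,0.062,5.8,0,0],[0,-0.008,0.062,5.8,0,0]], grip=0.3)

```text
t: 1.1
ee_pos: [534.7, 237.3, 219.4]
orientation: [0.896, 1.378, -0.901]
ft_force: [-0.0, -0.5, -0.0]
width: 61.2
```

Call:
carry_out(commands=[[0,-0.008,0.062,5.8,0,0],[0,-0.008,0.062,5.8,0,0],[0,-0.008,0.062,5.8,0,0],[0,-0.008,0.062,5.8,0,0],[0,-0.008,0.062,5.8,0,0],[0,-0.008,0.062,5.8,0,0],[0,-0.008,0.062,5.8,0,0],[0,-0.008,0.062,5.8,0,0]])

```text
t: 2.1
ee_pos: [496.3, -247.1, 218.6]
orientation: [1.51, 0.978, -1.517]
ft_force: [0.3, 0.4, 0.3]
width: 61.4
```

```bash
cat >> h.py <<'E'
def st(*Ps):
    o=ctrl.get_obs();M=R.from_rotvec(o['orientation']).as_matrix()
    print('t',round(o['t'],2),'pos',o['ee_pos'].round(1),'q',o['qpos'].round(2),'F',o['ft_force'].round(1),'w',round(o['width'],1));print('x',M[:,0].round(3),'y',M[:,1].round(3),'yang',np.degrees(np.arctan2(M[1,1],M[0,1])).round(1))
    for P in Ps: print('local mm',P,(local(P)*1000).round(1))
E
python3 -c "
from h import *
st([448.5,-300,120],[448.5,-300,50])"
```

```text
t 2.1 pos [ 496.3 -247.1  218.6] q [-0.48  0.33  1.79 -0.    1.03 -0.06] F [0.3 0.4 0.3] w 61.4
x [-0.003 -0.002 -1.   ] y [ 0.912 -0.41  -0.001] yang -24.2
local mm [448.5, -300, 120] [ 98.9 -21.7  67.5]
local mm [448.5, -300, 50] [168.9 -21.6  67.2]
```

Call:
carry_out(commands=[[0.02,-0.012,0.035,0,0,0],[0.03,-0.01,0.0325,0,0,0],[0.04,0,0,0,0,0],[0,0,0,0,0,0]])

```text
t: 2.6
ee_pos: [444.2, -305.8, 127.0]
orientation: [1.516, 0.972, -1.522]
ft_force: [-0.6, 0.3, 0.7]
width: 61.9
```

```bash
python3 -c "
from h import *
a=snap('side');b=snap('top')
st([448.5,-300,120],[448.5,-300,48])
f=lambda i,x,y,w,h:cv2.resize(i['pixels'][y:y+h,x:x+w],(400,400),interpolation=cv2.INTER_CUBIC)
cv2.imwrite('pics/c2.png',np.hstack([f(b,380,190,80,80),f(a,262,265,80,80)]))"
```

```text
t 2.7 pos [ 446.7 -306.8  129.9] q [-0.62  0.43  1.88 -0.01  0.82 -0.19] F [-0.  -0.1  0.3] w 61.6
x [ 0.003 -0.007 -1.   ] y [ 0.909 -0.417  0.005] yang -24.7
local mm [448.5, -300, 120] [ 9.8 -1.2 -7. ]
local mm [448.5, -300, 48] [81.8 -1.6 -7.4]
```

View pics/c2.png

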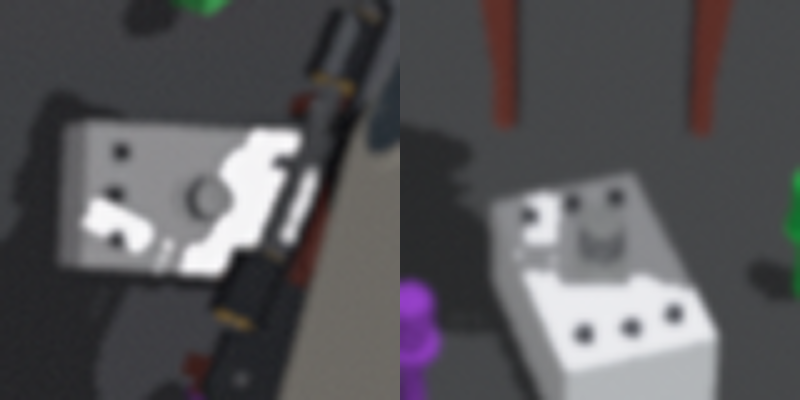

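Fingers straddle the pin in the side view (mid about (382,291)), the pin is at top (421.6,229.4), the tool is 7 mm off along its z. I correct that and descend.

Call:
carry_out(commands=[[0.01,-0.0015,-0.0072,0,0,0],[0.04,0,0,0,0,0],[0,0,0,0,0,0]])

```text
t: 3.08
ee_pos: [452.3, -299.7, 82.5]
orientation: [1.515, 0.961, -1.512]
ft_force: [-0.8, -0.7, 0.5]
width: 61.7
```

```bash
python3 -c "
from h import *
st([448.5,-300,48])"
```

```text
t 3.08 pos [ 452.3 -299.7   82.5] q [-0.6   0.51  1.91 -0.01  0.72 -0.17] F [-0.8 -0.7  0.5] w 61.7
x [ 0.009 -0.011 -1.   ] y [ 0.91  -0.415  0.013] yang -24.5
local mm [448.5, -300, 48] [34.5 -3.7  1.7]
```

```bash
cat >> h.py <<'E'
def turn(psi,tilt=0):  # rotvec deg (tool axes): tool y heading psi (deg), tool x leaning 'tilt' deg from down towards y heading
    p,t=np.radians([psi,tilt]);h=np.array([np.cos(p),np.sin(p),0]);z=np.array([0,0,1.])
    x=-np.cos(t)*z+np.sin(t)*h;y=np.cos(t)*h+np.sin(t)*z
    T=R.from_matrix(np.c_[x,y,np.cross(x,y)])
    w=np.degrees((R.from_rotvec(ctrl.get_obs()['orientation']).inv()*T).as_rotvec());print('turn',w.round(2));return w
E
python3 -c "
from h import *
turn(-24.5)"
```

```text
turn [-0.03  0.35 -0.72]
```

Call:
carry_out(commands=[[0.015,-0.0035,0.0017,0,0.4,-0.7],[0.019,0,0,0,0,0],[0,0,0,0,0,0]])

```text
t: 3.45
ee_pos: [450.4, -300.4, 49.2]
orientation: [1.518, 0.973, -1.513]
ft_force: [-0.1, -0.3, 0.4]
width: 61.1
```

```bash
python3 -c "
from h import *
st([448.5,-300,48])"
```

```text
t 3.45 pos [ 450.4 -300.4   49.2] q [-0.61  0.56  1.91  0.    0.66 -0.19] F [-0.1 -0.3  0.4] w 61.1
x [ 0.004 -0.001 -1.   ] y [ 0.91  -0.414  0.004] yang -24.5
local mm [448.5, -300, 48] [ 1.2 -1.9  0.5]
```

Call:
carry_out(commands=[[0.001,-0.0015,0.0005,0,0,-0.2],[0,0,0,0,0,0],[0,0,0,0,0,0],[0,0,0,0,0,0],[0,0,0,0,0,0]], grip=1)

```text
t: 4.08
ee_pos: [449.0, -300.6, 49.3]
orientation: [1.517, 0.975, -1.516]
ft_force: [0.2, 0.3, 0.9]
width: 15.9
```

```bash
python3 -c "
from h import *
st();turn(-24.5)"
```

```text
t 4.08 pos [ 449.  -300.6   49.3] q [-0.61  0.56  1.91  0.    0.67 -0.19] F [0.2 0.3 0.9] w 15.9
x [ 0.001  0.    -1.   ] y [ 0.91  -0.414  0.001] yang -24.5
turn [ 0.03 -0.02 -0.05]
```

Call:
carry_out(commands=[[-0.055,0,0,0,0,0],[-0.055,0,0,0,0,0],[0,0.0035,-0.055,-2.7,0,0],[0,0.0035,-0.055,-2.7,0,0],[0,0.0035,-0.055,-2.7,0,0],[0,0.0035,-0.055,-2.7,0,0],[0,0.0035,-0.055,-2.7,0,0],[0,0.0035,-0.055,-2.7,0,0]])

```text
t: 5.08
ee_pos: [573.1, 11.2, 163.9]
orientation: [1.317, 1.133, -1.31]
ft_force: [0.3, -1.0, -0.9]
width: 16.1
```

Call:
carry_out(commands=[[0,0.0035,-0.04,-2.7,0,0],[0,0,0,0,0,0],[0,0,0,0,0,0]])

```text
t: 5.45
ee_pos: [582.6, 55.0, 163.6]
orientation: [1.277, 1.161, -1.271]
ft_force: [0.3, -0.9, -0.4]
width: 16.1
```

```bash
python3 -c "
from h import *
st([575,69.3,140]);turn(-5.5)"
```

```text
t 5.45 pos [582.6  55.  163.6] q [ 0.07  0.44  1.77 -0.    0.93  0.16] F [ 0.3 -0.9 -0.4] w 16.1
x [ 0.006 -0.001 -1.   ] y [ 0.996 -0.09   0.006] yang -5.1
local mm [575, 69.3, 140] [ 23.5  -9.  -13.6]
turn [ 0.36  0.01 -0.34]
```

Call:
carry_out(commands=[[0.02,-0.009,-0.0136,0.3,0,-0.3],[0.03,0,0,0,0,0],[0,0,0,0,0,0],[0,0,0,0,0,0]])

```text
t: 5.95
ee_pos: [574.9, 64.8, 113.9]
orientation: [1.284, 1.157, -1.283]
ft_force: [0.2, -0.1, -0.7]
width: 16.1
```

```bash
python3 -c "
from h import *
a=snap('side');b=snap('top')
st([575,69.3,105]);turn(-5.5)
f=lambda i,x,y,w,h:cv2.resize(i['pixels'][y:y+h,x:x+w],(400,400),interpolation=cv2.INTER_CUBIC)
for P in ([575,69.3,58],): print(proj(a,P),proj(b,P))
o=ctrl.get_obs()['ee_pos'];print('nose exp',proj(a,[o[0],o[1],o[2]-43.3]),proj(b,[o[0],o[1],o[2]-43.3]))
cv2.imwrite('pics/c3.png',np.hstack([f(b,215,140,60,60),f(a,265,185,60,60)]))"
```

```text
t 6.05 pos [575.   65.  114.1] q [ 0.09  0.5   1.81 -0.    0.83  0.2 ] F [ 0.1  0.  -0.5] w 16.3
x [ 0.002 -0.001 -1.   ] y [ 0.995 -0.102  0.002] yang -5.8
local mm [575, 69.3, 105] [ 9.1 -0.4 -4.2]
turn [-0.33  0.03 -0.13]
[[291.25766886 210.53447201]] [[241.18844706 171.35875641]]
nose exp [[291.87674603 207.1238087 ]] [[242.79724593 170.49407095]]
```

View pics/c3.png

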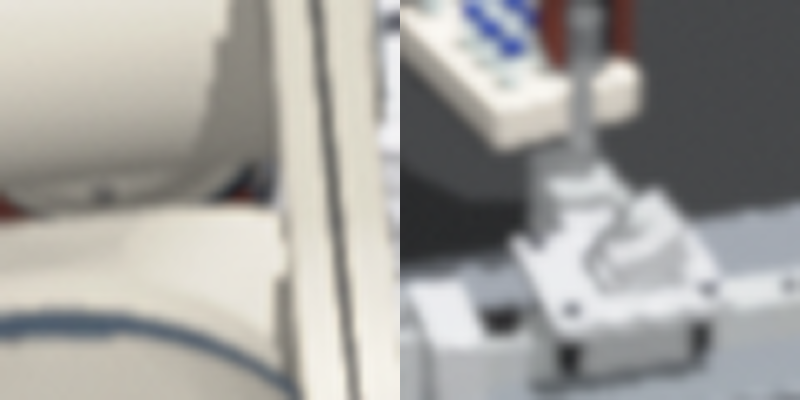

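The side view shows the nose at (292.4,207) just above the fork, within 0.5 px of what I expected. The top view is hidden by the arm. I shift 4 mm and lower.

Call:
carry_out(commands=[[0.003,0.0,-0.004,-0.3,0,-0.1],[0.005,0,0,0,0,0],[0.0,0,0,0,0,0],[0.006,0,0,0,0,0],[0,0,0,0,0,0]])

```text
t: 6.68
ee_pos: [576.5, 69.3, 100.8]
orientation: [1.281, 1.16, -1.278]
ft_force: [0.2, -0.0, -0.0]
width: 15.9
```

```bash
python3 -c "
from h import *
st([575.5,68.8,66]);turn(-5.5)"
```

```text
t 6.67 pos [576.5  69.3 100.8] q [ 0.1   0.52  1.81 -0.    0.81  0.2 ] F [ 0.2 -0.  -0. ] w 15.9
x [ 0.003 -0.    -1.   ] y [ 0.995 -0.096  0.003] yang -5.5
local mm [575.5, 68.8, 66] [34.8 -1.   0.5]
turn [-0.02 -0.01 -0.18]
```

Call:
carry_out(commands=[[0.004,-0.001,0.0005,0,0,-0.2],[0,0,0,0,0,0],[0.005,0,0,0,0,0],[0,0,0,0,0,0]])

```text
t: 7.18
ee_pos: [575.3, 68.8, 91.1]
orientation: [1.279, 1.163, -1.281]
ft_force: [-0.2, 0.5, -1.1]
width: 16.6
```

```bash
python3 -c "
from h import *
st([575.5,68.8,66]);turn(-5.5);print(ctrl.get_obs()['moment'].round(2))"
```

```text
t 7.17 pos [575.3  68.8  91.1] q [0.1  0.54 1.81 0.   0.79 0.19] F [-0.2  0.5 -1.1] w 16.6
x [-0.001  0.    -1.   ] y [ 0.995 -0.096 -0.001] yang -5.5
local mm [575.5, 68.8, 66] [25.1  0.3 -0. ]
turn [-0.02 -0.    0.05]
[-0.09  0.04 -0.03]
```

Call:
carry_out(commands=[[0.005,0,0,0,0,0],[0.005,0,0,0,0,0],[0,0,0,0,0,0]])

```text
t: 7.55
ee_pos: [575.2, 68.8, 80.3]
orientation: [1.279, 1.163, -1.281]
ft_force: [-0.1, -0.3, -1.0]
width: 16.1
```

Call:
carry_out(commands=[[0.005,0,0,0,0,0],[0.004,0,0,0,0,0],[0,0,0,0,0,0]])

```text
t: 7.92
ee_pos: [575.2, 68.8, 70.6]
orientation: [1.279, 1.163, -1.281]
ft_force: [-0.5, -0.2, -0.2]
width: 16.1
```

```bash
python3 -c "
from h import *
st([575.5,68.8,65.5]);turn(-5.5)"
```

```text
t 7.92 pos [575.2  68.8  70.6] q [0.1  0.57 1.82 0.   0.76 0.19] F [-0.5 -0.2 -0.2] w 16.1
x [-0.001  0.    -1.   ] y [ 0.995 -0.096 -0.001] yang -5.5
local mm [575.5, 68.8, 65.5] [ 5.1  0.3 -0. ]
turn [-0.02 -0.    0.06]
```

Call:
carry_out(commands=[[0.004,0,0,0,0,0],[0.002,0,0,0,0,0],[0.001,0,0,0,0,0]])

```text
t: 8.3
ee_pos: [575.3, 68.8, 65.2]
orientation: [1.279, 1.163, -1.281]
ft_force: [-4.7, -1.8, 15.3]
width: 16.2
```

Call:
carry_out(commands=[[0.0015,0,0,0,0,0],[0.0015,0,0,0,0,0]])

```text
t: 8.55
ee_pos: [575.3, 68.8, 65.2]
orientation: [1.279, 1.163, -1.281]
ft_force: [-5.5, -0.5, 16.0]
width: 16.4
```

Seated firmly at the expected height (collar at z 57.9). Release and rise.

Call:
carry_out(commands=[[0,0,0,0,0,0],[0,0,0,0,0,0],[0,0,0,0,0,0],[-0.03,0,0,0,0,0],[-0.06,0,0,0,0,0],[-0.06,0,0,0,0,0],[0,-0.02,-0.055,0,0,0],[0,-0.02,-0.055,0,0,0]], grip=0.4)

```text
t: 9.55
ee_pos: [547.5, 181.6, 219.3]
orientation: [1.285, 1.16, -1.285]
ft_force: [0.9, -0.5, -0.4]
width: 52.6
```

Call:
carry_out(commands=[[0,-0.02,-0.055,0,0,0],[0,0,0,0,0,0],[0,0,0,0,0,0]])

```text
t: 9.93
ee_pos: [531.9, 242.8, 219.4]
orientation: [1.282, 1.162, -1.281]
ft_force: [-0.1, 0.1, -0.1]
width: 52.7
```

```bash
python3 -c "
from h import *
a=snap('side','s1.png');b=snap('top','t1.png')
st([480,323,200]);turn(-9)
import pickle;pickle.dump((a,b),open('d1.pkl','wb'))
f=lambda i,x,y,w,h,W,H:cv2.resize(i['pixels'][y:y+h,x:x+w],(W,H),interpolation=cv2.INTER_CUBIC)
for n,P in dict(pintop=[575.3,68.8,84],collar=[575.3,68.8,62],nip=[571,0,88]).items(): print(n,proj(a,P),proj(b,P))
cv2.imwrite('pics/c4.png',np.hstack([f(b,225,145,64,60,400,375),f(a,270,185,64,60,400,375)]))"
```

```text
t 10.03 pos [532.2 242.  219.4] q [0.41 0.37 1.72 0.   1.05 0.51] F [-0.5  0.1  0.3] w 52.7
x [-0.     0.001 -1.   ] y [ 0.995 -0.1   -0.   ] yang -5.8
local mm [480, 323, 200] [ 19.6 -60.  -75.3]
turn [ 3.24 -0.08  0.03]
pintop [[291.47892983 202.12041734]] [[240.45380203 169.48688866]]
collar [[291.4391747  209.30854747]] [[241.28176283 170.95062598]]
nip [[300.20438725 213.48358893]] [[274.63362544 170.72222349]]
```

View pics/c4.png

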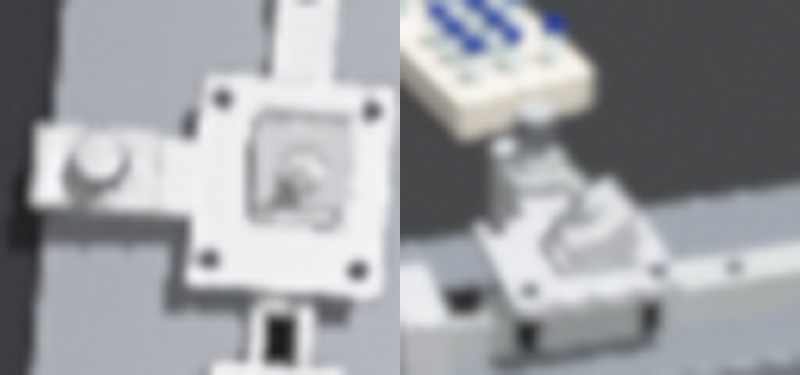

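The pin is home: in the side view only collar and head show above the fork at (291,205), and top (241,170) agrees. The nipple has low contrast, so I make one enhanced zoom.

```bash
python3 -c "
from h import *
import pickle;a,b=pickle.load(open('d1.pkl','rb'))
def f(i,x,y,w,h,lo,hi):
    g=cv2.cvtColor(i['pixels'],cv2.COLOR_BGR2GRAY)[y:y+h,x:x+w].astype(float)
    g=np.clip((g-lo)/(hi-lo)*255,0,255).astype(np.uint8);return cv2.resize(g,(400,400),interpolation=cv2.INTER_CUBIC)
cv2.imwrite('pics/c5.png',np.hstack([f(b,262,160,20,20,110,240),f(a,290,206,20,20,120,240)]))
"
```

```text
(no output)
```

View pics/c5.png

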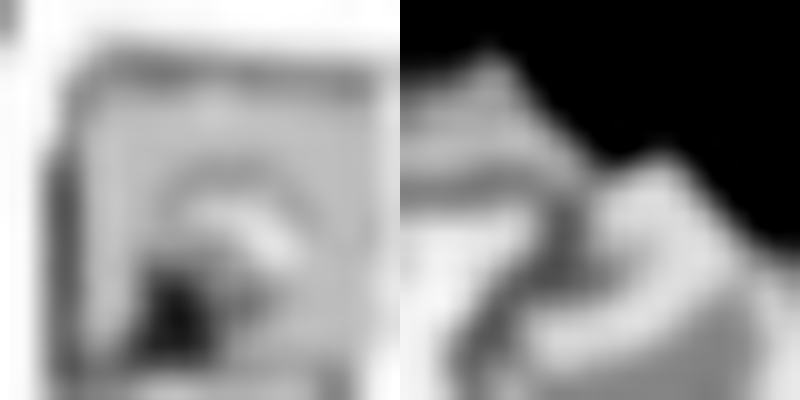

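Call:
carry_out(commands=[[0,-0.03,-0.038,1.6,0,0],[0,-0.03,-0.037,1.6,0,0],[0,0,0,0,0,0],[0,0,0,0,0,0]])

```text
t: 10.52
ee_pos: [483.4, 319.4, 219.0]
orientation: [1.331, 1.126, -1.331]
ft_force: [0.4, 0.3, -0.7]
width: 52.7
```

```bash
python3 -c "
from h import *
st([480,323,120]);turn(-9)"
```

```text
t 10.53 pos [483.4 319.4 219. ] q [0.56 0.36 1.74 0.   1.04 0.73] F [ 0.4  0.3 -0.7] w 52.7
x [-0.  0. -1.] y [ 0.986 -0.166 -0.   ] yang -9.6
local mm [480, 323, 120] [99.  -3.9 -2.9]
turn [-0.56 -0.01  0.02]
```

```bash
python3 -c "
from h import *
import pickle;a,b=pickle.load(open('d1.pkl','rb'))
th=np.radians(-5.49);m=np.array([np.cos(th),np.sin(th),0]);n=np.array([-m[1],m[0],0])
sc=lambda p:((p-[290,206])*20+[400,0]).round(0)
tc=lambda p:((p-[262,160])*20).round(0)
cs=[onz(b,262+u/20,160+v/20,z) for u,v,z in((90,62,77),(375,75,77),(372,372,63),(62,372,63))]
for c in cs: print(c.round(1),sc(proj(a,c)))
C=sum(cs)/4;print('C',C.round(1));nrm=-np.sin(np.radians(25))*m+np.array([0,0,np.cos(np.radians(25))])
H=np.array([575.3,68.8,0]);print('C-hole in module',(C-H)@m,(C-H)@n)
for L in(0,8,16,20): print(L,(C+L*nrm).round(1),'side',sc(proj(a,C+L*nrm)),'top',tc(proj(b,C+L*nrm)))
g=cv2.cvtColor(a['pixels'],cv2.COLOR_BGR2GRAY);print(g[206:224,292:310])
g=cv2.cvtColor(b['pixels'],cv2.COLOR_BGR2GRAY);print(g[163:180,265:281])
"
```

```text
[588.4  16.3  77. ] [[677. 137.]]
[586.5 -12.6  77. ] [[755. 249.]]
[557.9 -11.8  63. ] [[542. 385.]]
[558.5  20.   63. ] [[450. 261.]]
C [572.8   3.   70. ]
C-hole in module 3.8145836993038316 -65.74255724511849
0 [572.8   3.   70. ] side [[606. 258.]] top [[225. 221.]]
8 [569.4   3.3  77.3] side [[581. 213.]] top [[221. 245.]]
16 [566.1   3.6  84.5] side [[556. 167.]] top [[218. 268.]]
20 [564.4   3.8  88.1] side [[544. 144.]] top [[216. 280.]]
[[104 102  94  84  74  72  71  71  71  71  72  72  71  72  72  71  71  71]
 [103 106 105  93  79  72  71  71  71  71  72  71  71  72  72  71  72  73]
 [115 127 137 124  97  78  72  71  71  71  71  71  71  71  72  71  71  71]
 [142 159 175 161 123  88  74  73  71  71  71  71  71  71  71  71  71  72]
 [173 185 193 181 146 106  82  73  71  72  71  72  72  71  71  71  72  71]
 [195 197 196 192 172 137 104  82  75  73  74  75  74  72  71  71  71  72]
 [201 202 202 205 198 174 141 109  87  83  89  92  84  76  72  72  71  71]
 [207 204 202 204 204 196 177 143 117 119 136 138 114  87  74  72  71  72]
 [196 190 184 185 188 194 191 170 158 171 189 186
[... 1141 characters left out ...]
 198 199 197 203 207 206 208]
 [155 194 210 207 200 193 201 210 213 215 209 198 198 205 206 206]
 [156 194 209 205 199 194 197 202 209 220 222 211 201 204 206 203]
 [157 193 208 200 187 185 184 185 194 210 224 220 209 205 204 206]
 [158 194 206 194 168 161 166 175 186 194 207 211 208 207 206 212]
 [159 192 208 192 155 136 144 166 176 177 188 199 205 206 206 214]
 [164 194 205 187 150 125 129 151 166 171 186 200 205 206 207 212]
 [166 190 196 170 140 125 126 147 172 184 197 205 207 206 206 213]
 [159 177 177 155 137 133 135 151 179 192 197 199 200 199 203 218]
 [156 166 168 161 163 166 165 171 183 189 193 196 192 185 195 223]
 [169 174 178 184 198 204 202 197 198 199 203 204 196 179 190 225]]
```

The block's corners cast from the top view match the side view within about 1 px. The nipple tip is at about (564.6, 2.5, 88). Now the gun.

Call:
carry_out(commands=[[0.025,-0.004,-0.003,-0.6,0,0],[0,0,0,0,0,0],[0,0,0,0,0,0]])

```text
t: 10.9
ee_pos: [483.0, 319.5, 194.6]
orientation: [1.328, 1.128, -1.326]
ft_force: [-0.1, -0.3, 0.1]
width: 52.8
```

```bash
python3 -c "
from h import *
a=snap('side');b=snap('top')
st([480.2,322.8,121]);turn(-9)
f=lambda i,x,y,w,h,W,H:cv2.resize(i['pixels'][y:y+h,x:x+w],(W,H),interpolation=cv2.INTER_CUBIC)
o=ctrl.get_obs()['ee_pos'];print(proj(a,o),proj(a,[480.2,322.8,165]),proj(a,[480.2,322.8,119]),proj(a,[480,323.,46]))
cv2.imwrite('pics/c6.png',np.hstack([f(b,80,180,60,60,400,400),f(a,205,120,50,70,400,560)[:400]]))"
```

```text
t 11.0 pos [482.7 319.8 194.6] q [ 0.56  0.39  1.76 -0.    0.99  0.73] F [ 0.2  0.1 -0.4] w 52.8
x [ 0.001  0.    -1.   ] y [ 0.987 -0.16   0.001] yang -9.2
local mm [480.2, 322.8, 121] [73.6 -3.  -2.6]
turn [-0.21 -0.03 -0.06]
[[229.78038923 135.64691036]] [[229.30903567 144.86606416]] [[230.26301863 159.17777199]] [[231.64694708 180.93851459]]
```

View pics/c6.png

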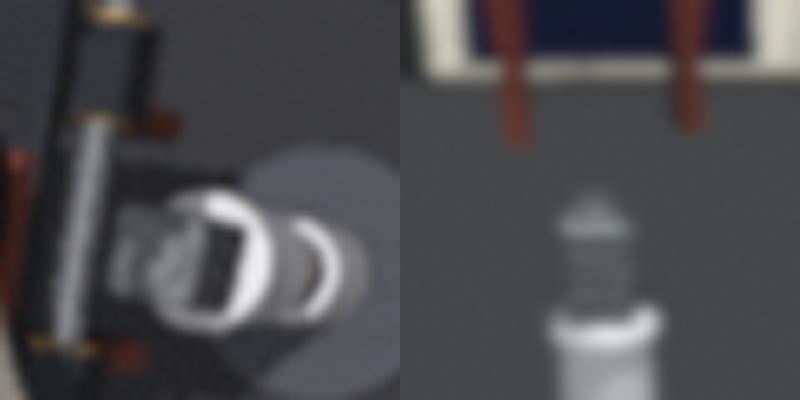

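The side view shows the fingers at (219.6,137) and (241,136), with the gun's grip centred between them at (230,148). I correct 3 mm and descend.

Call:
carry_out(commands=[[0.005,-0.003,-0.0026,0,0,0],[0,0,0,0,0,0],[0.03,0,0,0,0,0],[0,0,0,0,0,0]])

```text
t: 11.5
ee_pos: [481.0, 323.5, 160.5]
orientation: [1.33, 1.128, -1.323]
ft_force: [-0.2, -0.2, 0.5]
width: 52.8
```

```bash
python3 -c "
from h import *
st([480.2,322.8,121]);turn(-9)"
```

```text
t 11.5 pos [481.  323.5 160.5] q [ 0.57  0.43  1.78 -0.    0.92  0.73] F [-0.2 -0.2  0.5] w 52.8
x [ 0.004  0.002 -1.   ] y [ 0.987 -0.16   0.003] yang -9.2
local mm [480.2, 322.8, 121] [39.5 -0.8  0.9]
turn [-0.21 -0.14 -0.19]
```

Call:
carry_out(commands=[[0.015,-0.001,0.0008,0,-0.1,-0.2],[0.015,0,0,0,0,0],[0.008,0,0,0,0,0],[0,0,0,0,0,0]])

```text
t: 12.0
ee_pos: [480.8, 323.7, 121.8]
orientation: [1.329, 1.13, -1.324]
ft_force: [-0.1, 0.1, -0.3]
width: 52.9
```

```bash
python3 -c "
from h import *
st([480.2,322.8,121]);turn(-9)"
```

```text
t 12.0 pos [480.8 323.7 121.8] q [0.57 0.49 1.8  0.   0.85 0.73] F [-0.1  0.1 -0.3] w 52.9
x [ 0.002  0.002 -1.   ] y [ 0.987 -0.16   0.001] yang -9.2
local mm [480.2, 322.8, 121] [ 0.7 -0.4  1. ]
turn [-0.18 -0.12 -0.07]
```

Call:
carry_out(commands=[[0,-0.0004,0.001,0,-0.1,0],[0,0,0,0,0,0],[0.001,0,0,0,0,0],[0.001,0,0,0,0,0],[0.001,0,0,0,0,0]], grip=0.6)

```text
t: 12.62
ee_pos: [481.0, 323.2, 119.9]
orientation: [1.329, 1.128, -1.323]
ft_force: [-0.7, 0.7, 0.3]
width: 35.0
```

Call:
carry_out(commands=[[0.001,0,0,0,0,0]])

```text
t: 12.75
ee_pos: [481.1, 323.3, 119.0]
orientation: [1.329, 1.128, -1.323]
ft_force: [-0.4, 0.1, 6.7]
width: 35.0
```

Contact with the shoulder at z=119.0, exactly as expected, so I close.

Call:
carry_out(commands=[[0,0,0,0,0,0],[0,0,0,0,0,0],[0,0,0,0,0,0],[0,0,0,0,0,0]], grip=1)

```text
t: 13.25
ee_pos: [480.2, 324.0, 119.6]
orientation: [1.33, 1.129, -1.324]
ft_force: [-1.3, 0.5, 2.5]
width: 25.7
```

Call:
carry_out(commands=[[-0.03,0,0,0,0,0],[-0.05,0,0,0,0,0],[-0.05,0,0,0,0,0],[0,0,0,0,0,0]])

```text
t: 13.75
ee_pos: [480.4, 322.5, 249.6]
orientation: [1.326, 1.128, -1.326]
ft_force: [-0.1, -0.1, -3.8]
width: 25.7
```

```bash
python3 -c "
from h import *
st();turn(-5.5,0);turn(-5.5,25)"
```

```text
t 13.75 pos [480.4 322.5 249.6] q [ 0.57  0.32  1.71 -0.    1.11  0.73] F [-0.1 -0.1 -3.8] w 25.7
x [ 0.001 -0.001 -1.   ] y [ 0.987 -0.16   0.001] yang -9.2
turn [-3.7   0.04 -0.07]
turn [-3.63  0.85 24.92]
```

Call:
carry_out(commands=[[0,0.009,0.051,-0.6,0,4.2],[0,0.009,0.051,-0.6,0,4.2],[0,0.009,0.051,-0.6,0,4.2],[0,0.009,0.051,-0.6,0,4.2],[0,0.009,0.051,-0.6,0,4.2],[0,0.009,0.051,-0.6,0,4],[0,0,0,0,0,0],[0,0,0,0,0,0]])

```text
t: 14.75
ee_pos: [483.3, 1.0, 246.6]
orientation: [1.412, 0.813, -0.969]
ft_force: [-0.3, 0.3, -3.9]
width: 25.8
```

```bash
cat >> h.py <<'E'
TIP=np.array([564.6,2.5,88]);NR=np.array([-0.4207,0.0404,0.9063])
E
python3 -c "
from h import *
st(TIP+143*NR);turn(-5.5,25)"
```

```text
t 14.75 pos [483.3   1.  246.6] q [ 0.02  0.02  2.18 -0.15  0.52  0.23] F [-0.3  0.3 -3.9] w 25.8
x [ 0.412 -0.063 -0.909] y [ 0.906 -0.077  0.416] yang -4.9
local mm [504.4399   8.2772 217.6009] [ 34.6   6.5 -10. ]
turn [0.59 1.32 0.39]
```

Call:
carry_out(commands=[[0.02,0.0065,-0.01,0.6,1.3,0.4],[0.0146,0,0,0,0,0],[0,0,0,0,0,0],[0,0,0,0,0,0]])

```text
t: 15.25
ee_pos: [504.2, 12.0, 214.4]
orientation: [1.431, 0.828, -0.955]
ft_force: [0.1, 0.5, -3.3]
width: 25.8
```

```bash
python3 -c "
from h import *
st(TIP+143*NR);turn(-5.5,25)"
```

```text
t 15.25 pos [504.2  12.  214.4] q [ 0.03  0.11  2.18 -0.12  0.43  0.22] F [ 0.1  0.5 -3.3] w 25.8
x [ 0.416 -0.039 -0.909] y [ 0.905 -0.082  0.418] yang -5.2
local mm [504.4399   8.2772 217.6009] [-2.6  1.9  3.7]
turn [ 0.3  -0.08  0.31]
```

Call:
carry_out(commands=[[0.0,0.002,0.0037,0.3,0,0.3],[0,0,0,0,0,0],[0,0,0,0,0,0]])

```text
t: 15.62
ee_pos: [505.8, 8.0, 216.3]
orientation: [1.438, 0.821, -0.953]
ft_force: [-0.8, -0.8, -3.6]
width: 25.9
```

```bash
python3 -c "
from h import *
a=snap('side','s2.png');b=snap('top','t2.png')
import pickle;pickle.dump((a,b),open('d2.pkl','wb'))
st(TIP+143*NR);turn(-5.5,25)
ob=ctrl.get_obs();x=R.from_rotvec(ob['orientation']).as_matrix()[:,0];o=ob['ee_pos']
f=lambda i,x,y,w,h,W,H:cv2.resize(i['pixels'][y:y+h,x:x+w],(W,H),interpolation=cv2.INTER_CUBIC)
for L in(0,60,83,113): p=proj(a,o+L*x);q=proj(b,o+L*x);print(L,((p-[265,150])*8).round(0),((q-[255,150])*10+[400,0]).round(0))
print('tip',((proj(a,TIP)-[265,150])*8).round(0))
cv2.imwrite('pics/c7.png',np.hstack([f(a,265,150,50,75,400,600),f(b,255,150,40,60,400,600)]))"
```

```text
t 15.72 pos [505.8   8.1 216.3] q [ 0.02  0.11  2.18 -0.12  0.43  0.21] F [-0.2 -0.4 -3.1] w 26.0
x [ 0.422 -0.039 -0.906] y [ 0.902 -0.087  0.424] yang -5.5
local mm [504.4399   8.2772 217.6009] [-1.8 -0.7 -0.1]
turn [ 0.01 -0.09 -0.08]
0 [[ 72. 160.]] [[549. 481.]]
60 [[156. 313.]] [[565. 368.]]
83 [[187. 370.]] [[571. 328.]]
113 [[226. 441.]] [[578. 279.]]
tip [[260. 508.]]
```

View pics/c7.png

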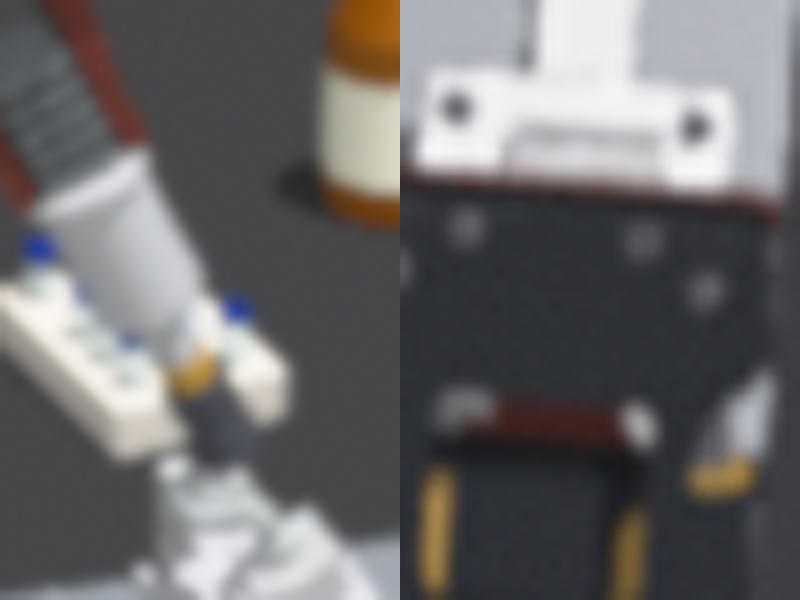

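The side view shows the coupler in line with the nipple: mouth at pixel (294.4,205.6), expected (293.3,205.1), axis parallel. The tip should be at (297.5,213.5). In the top view the nipple is hidden by the hand. I advance along the axis with force checks.

Call:
carry_out(commands=[[0.012,-0.0007,0,0,0,0],[0.01,0,0,0,0,0],[0,0,0,0,0,0],[0,0,0,0,0,0]])

```text
t: 16.23
ee_pos: [515.0, 7.1, 194.1]
orientation: [1.437, 0.822, -0.954]
ft_force: [0.2, 0.6, -2.6]
width: 25.7
```

```bash
python3 -c "
from h import *
st(TIP+113*NR,TIP+100*NR);turn(-5.5,25)"
```

```text
t 16.23 pos [515.    7.1 194.1] q [ 0.02  0.16  2.18 -0.13  0.37  0.23] F [ 0.2  0.6 -2.6] w 25.7
x [ 0.421 -0.039 -0.906] y [ 0.902 -0.087  0.423] yang -5.5
local mm [517.0609   7.0652 190.4119] [ 4.2  0.3 -0.1]
local mm [522.53   6.54 178.63] [17.2  0.3 -0.1]
turn [ 0.01 -0.08 -0.03]
```

Call:
carry_out(commands=[[0.004,0.0003,0,0,0,0],[0.003,0,0,0,0,0],[0,0,0,0,0,0]])

```text
t: 16.6
ee_pos: [518.4, 6.9, 187.7]
orientation: [1.438, 0.822, -0.953]
ft_force: [-1.5, 1.0, -4.6]
width: 25.8
```

Call:
carry_out(commands=[[0.002,0,0,0,0,0],[0.002,0,0,0,0,0]])

```text
t: 16.85
ee_pos: [520.8, 7.0, 185.1]
orientation: [1.439, 0.82, -0.951]
ft_force: [-7.2, 2.0, 6.5]
width: 25.8
```

```bash
python3 -c "
from h import *
st(TIP+113*NR,TIP+100*NR);turn(-5.5,25);print(ctrl.get_obs()['moment'])"
```

```text
t 16.85 pos [520.8   7.  185.1] q [ 0.02  0.19  2.18 -0.14  0.34  0.23] F [-7.2  2.   6.5] w 25.8
x [ 0.424 -0.039 -0.905] y [ 0.901 -0.087  0.426] yang -5.5
local mm [517.0609   7.0652 190.4119] [-6.4 -1.1  0.2]
local mm [522.53   6.54 178.63] [ 6.6 -1.2  0.3]
turn [-0.   -0.12 -0.18]
[0.48453723 1.16863117 0.20815396]
```

Call:
carry_out(commands=[[0.001,-0.0012,0,0,0,0],[0.0015,-0.0005,0,0,-0.1,-0.2]])

```text
t: 17.1
ee_pos: [521.4, 7.6, 183.4]
orientation: [1.439, 0.819, -0.952]
ft_force: [-1.5, 4.2, 1.3]
width: 25.9
```

```bash
cat >> h.py <<'E'
def fax():
    o=ctrl.get_obs();M=R.from_rotvec(o['orientation']).as_matrix();print('tool F (less weight)',(M.T@(o['ft_force']-[0,0,-3.3])).round(1))
E
python3 -c "
from h import *
st(TIP+113*NR,TIP+100*NR);fax()"
```

```text
t 17.1 pos [521.4   7.6 183.4] q [ 0.02  0.19  2.18 -0.14  0.34  0.24] F [-1.5  4.2  1.3] w 25.9
x [ 0.424 -0.039 -0.905] y [ 0.901 -0.087  0.425] yang -5.5
local mm [517.0609   7.0652 190.4119] [-8.1 -0.9  1. ]
local mm [522.53   6.54 178.63] [ 4.9 -1.   1. ]
tool F (less weight) [-4.9  0.2 -4. ]
```

Call:
carry_out(commands=[[0.002,0,-0.001,0,0,0],[0.002,0,0,0,0,0]])

```text
t: 17.35
ee_pos: [523.3, 8.5, 179.4]
orientation: [1.438, 0.82, -0.952]
ft_force: [-0.1, -0.1, -2.8]
width: 25.8
```

```bash
python3 -c "
from h import *
st(TIP+113*NR,TIP+100*NR);fax();turn(-5.5,25)"
```

```text
t 17.35 pos [523.3   8.5 179.4] q [ 0.02  0.2   2.18 -0.15  0.33  0.25] F [-0.1 -0.1 -2.8] w 25.8
x [ 0.423 -0.039 -0.905] y [ 0.901 -0.087  0.425] yang -5.5
local mm [517.0609   7.0652 190.4119] [-12.5  -0.8   2. ]
local mm [522.53   6.54 178.63] [ 0.5 -0.9  2. ]
tool F (less weight) [-0.5  0.1  0.1]
turn [-0.   -0.08 -0.17]
```

Call:
carry_out(commands=[[0.001,0,0,0,0,-0.1],[0.001,0,0,0,0,0]])

```text
t: 17.6
ee_pos: [524.4, 8.3, 178.1]
orientation: [1.438, 0.821, -0.953]
ft_force: [-5.5, 0.9, 6.6]
width: 25.7
```

```bash
python3 -c "
from h import *
st(TIP+113*NR,TIP+100*NR);fax();turn(-5.5,25)"
```

```text
t 17.6 pos [524.4   8.3 178.1] q [ 0.02  0.21  2.17 -0.15  0.33  0.25] F [-5.5  0.9  6.6] w 25.7
x [ 0.422 -0.039 -0.906] y [ 0.901 -0.087  0.424] yang -5.5
local mm [517.0609   7.0652 190.4119] [-14.2  -1.2   1.9]
local mm [522.53   6.54 178.63] [-1.2 -1.3  1.9]
tool F (less weight) [-11.3  -0.9  -0.4]
turn [-0.01 -0.07 -0.09]
```

Snapped on: force peaked at 12 N, dropped to zero, and the floor contact is now purely axial, within 1 mm of prediction. I press the spring.

Call:
carry_out(commands=[[0.003,0,0,0,0,-0.1],[0.003,0,0,0,0,0],[0.002,0,0,0,0,0]])

```text
t: 17.98
ee_pos: [527.5, 8.0, 171.8]
orientation: [1.438, 0.821, -0.954]
ft_force: [-7.8, 2.1, 9.7]
width: 26.3
```

```bash
python3 -c "
from h import *
st(TIP+100*NR);fax();turn(-5.5,25)"
```

```text
t 17.98 pos [527.5   8.  171.8] q [ 0.02  0.22  2.17 -0.16  0.31  0.26] F [-7.8  2.1  9.7] w 26.3
x [ 0.421 -0.039 -0.906] y [ 0.902 -0.087  0.423] yang -5.5
local mm [522.53   6.54 178.63] [-8.2 -1.4  1.9]
tool F (less weight) [-15.1  -1.7  -1.3]
turn [-0.03 -0.07 -0.02]
```

Call:
carry_out(commands=[[0.003,0,0,0,0,0],[0.003,0,0,0,0,0],[0.001,0,0,0,0,0],[0,0,0,0,0,0]])

```text
t: 18.48
ee_pos: [529.6, 7.8, 167.2]
orientation: [1.438, 0.821, -0.954]
ft_force: [-8.7, 2.1, 11.5]
width: 26.1
```

```bash
python3 -c "
from h import *
a=snap('side','s3.png')
st(TIP+100*NR);fax();turn(-5.5,25)
ob=ctrl.get_obs();x=R.from_rotvec(ob['orientation']).as_matrix()[:,0];o=ob['ee_pos']
p=lambda L:((proj(a,o+L*x)-[255,165])*10).round(0)
print('tcp',p(0),'mouth if 12mm in',p(101))
cv2.imwrite('pics/c8.png',cv2.resize(a['pixels'][165:225,255:335],(800,600),interpolation=cv2.INTER_CUBIC))"
```

```text
t 18.52 pos [529.6   7.8 167.2] q [ 0.02  0.24  2.17 -0.16  0.3   0.26] F [-8.7  1.7 11. ] w 25.8
x [ 0.422 -0.04  -0.906] y [ 0.902 -0.088  0.424] yang -5.6
local mm [522.53   6.54 178.63] [-13.2  -1.4   1.9]
tool F (less weight) [-16.7  -1.9  -0.9]
turn [-0.05 -0.06 -0.06]
tcp [[286. 220.]] mouth if 12mm in [[450. 518.]]
```

View pics/c8.png

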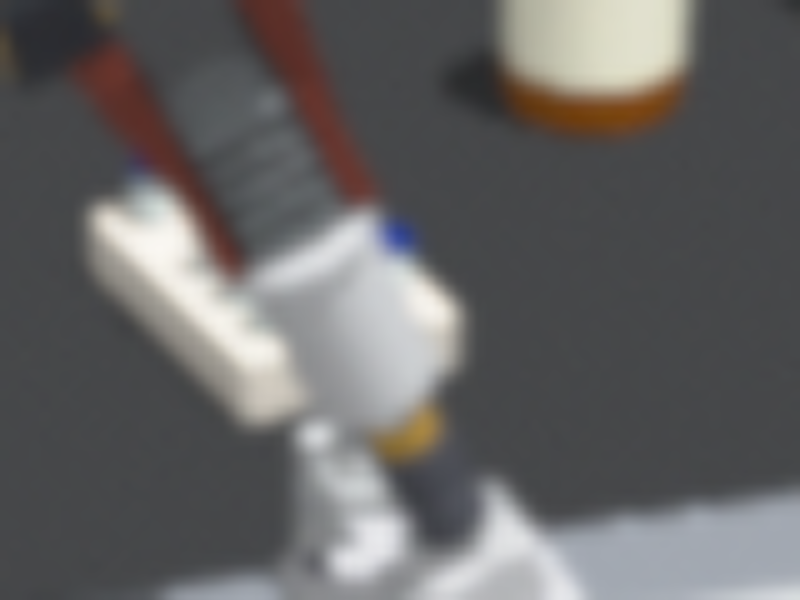

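The side view shows the coupler seated on the nipple (about (299,218)), the barrel slid down to the brass collar, the fingertips on the shoulder and the pin still home at (287,209). Stroke is about 12 mm of 16 by position. I hand it in.

```bash
python3 -c "
from h import *
print(ctrl.close_job())"
```

```text
the job is handed in; nothing more can be done
None
```

I locked the carriage with the pin, then pressed the grease gun onto the nipple and left it held there; the job is handed in at about 18.5 s.

- **Pin:** it seated against a firm stop at 15–16 N, with the collar at z 57.9 mm against 58 expected. I let go of it, and the next pictures showed it still home.
- **Snap-on:** the force rose to about 12 N, above the 5–8 N you gave. The coupler was then 1–2 mm off line, and I shifted it slightly as I pushed on. The force fell to nearly zero, then rose again along the axis where the coupler floor should meet the nipple, within about 1 mm.
- **Stroke:** my last reading gave about 12 mm of the 16 mm by arm position. The axial force was 16.7 N against about 15 N expected at that depth, with under 2 N sideways. The last side picture shows the coupler on the nipple and the fingertips on the shoulder.

**Disagreements and limits:**
- The top-view nipple estimate was off by about 2 mm, which the funnel and the push corrections took up.
- The side camera showed the gun up to about 1 px from where I expected it.
- The stroke is worked out from arm position and force, not measured directly, and the jaws themselves were never in view.

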